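# Return the mixed-up microscope objectives to their colour-coded dishes

### The job

The three microscope objectives were put back in each other's dishes: move them round so that each stands upright, lens end up, in the dish of its own band colour, and the white spare dish is empty again. Use the white dish to park one on the way; never stand an objective on the bare bench, tip it over or drop it. Leave the bottle, the slide box and the brush where they are.

Things in the scene. Friction and masses are not known exactly. Their poses are not given: they have to be found in the camera images.
- objective_red: the red-banded microscope objective: a metal cylinder standing upright, lens end up, 61 mm tall, about 140 g; grip barrel 30 mm across from 8 to 42 mm above its underside, foot flange 34 mm across (lowest 8 mm), red cone narrowing from 30 to 20 mm across at 42 to 53 mm and a 14 mm steel nose on top. Seen from above as a red ring round a steel centre. It starts in the dish of another colour. Origin: centre of its underside, z up; round, so yaw does not matter
- objective_yellow: the yellow-banded microscope objective: a metal cylinder standing upright, lens end up, 61 mm tall, about 140 g; grip barrel 30 mm across from 8 to 42 mm above its underside, foot flange 34 mm across (lowest 8 mm), yellow cone narrowing from 30 to 20 mm across at 42 to 53 mm and a 14 mm steel nose on top. Seen from above as a yellow ring round a steel centre. It starts in the dish of another colour. Origin: centre of its underside, z up; round, so yaw does not matter
- objective_blue: the blue-banded microscope objective: a metal cylinder standing upright, lens end up, 61 mm tall, about 140 g; grip barrel 30 mm across from 8 to 42 mm above its underside, foot flange 34 mm across (lowest 8 mm), blue cone narrowing from 30 to 20 mm across at 42 to 53 mm and a 14 mm steel nose on top. Seen from above as a blue ring round a steel centre. It starts in the dish of another colour. Origin: centre of its underside, z up; round, so yaw does not matter
- dish_red: the red storage dish: target of the red-banded objective. Round, 80 mm across, fixed to the bench; rim 11 mm high and 13 mm wide, round recess 54 mm across whose floor is 6 mm above the bench. Origin: centre of its underside, on the bench (z = 0), z up
- dish_yellow: the yellow storage dish: target of the yellow-banded objective. Round, 80 mm across, fixed to the bench; rim 11 mm high and 13 mm wide, round recess 54 mm across whose floor is 6 mm above the bench. Origin: centre of its underside, on the bench (z = 0), z up
- dish_blue: the blue storage dish: target of the blue-banded objective. Round, 80 mm across, fixed to the bench; rim 11 mm high and 13 mm wide, round recess 54 mm across whose floor is 6 mm above the bench. Origin: centre of its underside, on the bench (z = 0), z up
- dish_spare: the white spare dish: empty at the start, the only place to park an objective, empty again at the end. Round, 80 mm across, fixed to the bench; rim 11 mm high and 13 mm wide, round recess 54 mm across whose floor is 6 mm above the bench. Origin: centre of its underside, on the bench (z = 0), z up
- oil_bottle: bystander, leave alone: small amber bottle with black cap, 36 mm across, 65 mm tall, standing loose. Origin: centre of its underside
- slide_box: bystander, leave alone: closed wooden slide box, 85 x 100 x 30 mm, loose. Origin: centre of its underside
- lens_brush: bystander, leave alone: slim dark wooden lens brush, 160 mm long, 18 mm wide, 12 mm thick, lying loose on the bench along its own x axis. Origin: middle of its underside

How it is judged (in metres and radians):
On the way:
1. one objective has been parked upright in the white spare dish and let go (((horizontal distance between objective_red and dish_spare below 0.0125 m and z of objective_red in the frame of dish_spare below 0.009 m and angle between objective_red's own z axis and vertical below 0.1 rad and linear speed of objective_red below 0.02 m/s and contact force between objective_red and the fingers below 0.2 N) or (horizontal distance between objective_yellow and dish_spare below 0.0125 m and z of objective_yellow in the frame of dish_spare below 0.009 m and angle between objective_yellow's own z axis and vertical below 0.1 rad and linear speed of objective_yellow below 0.02 m/s and contact force between objective_yellow and the fingers below 0.2 N) or (horizontal distance between objective_blue and dish_spare below 0.0125 m and z of objective_blue in the frame of dish_spare below 0.009 m and angle between objective_blue's own z axis and vertical below 0.1 rad and linear speed of objective_blue below 0.02 m/s and contact force between objective_blue and the fingers below 0.2 N))), for 0.2 s.
At the end, for the whole second after the job is handed in: each objective stands upright (within 0.1 rad) on the recess floor of the dish of its own colour (axis within 12.5 mm of the dish's centre, underside under 9 mm above the bench), released and at rest; no objective is in the white spare dish (horizontal distance between objective_red and dish_red below 0.0125 m and z of objective_red in the frame of dish_red below 0.009 m and angle between each of objective_red, objective_yellow, objective_blue's own z axis and vertical below 0.1 rad and linear speed of each of objective_red, objective_yellow, objective_blue below 0.02 m/s and contact force between each of objective_red, objective_yellow, objective_blue and the fingers below 0.2 N and horizontal distance between objective_yellow and dish_yellow below 0.0125 m and z of objective_yellow in the frame of dish_yellow below 0.009 m and horizontal distance between objective_blue and dish_blue below 0.0125 m and z of objective_blue in the frame of dish_blue below 0.009 m and horizontal distance between each of objective_red, objective_yellow, objective_blue and dish_spare above 0.05 m); the robot touches nothing.
It fails at once if an objective is tipped over (angle between any of objective_red, objective_yellow, objective_blue's own z axis and vertical above 0.6 rad).
It fails at once if an objective is stood on the bare bench instead of in a dish (height (world z) of any of objective_red, objective_yellow, objective_blue below 0.003 m).
It fails at once if an objective is dropped (falling free at over 0.5 m/s, more than 20 mm above the bench) ((contact force between objective_red and the fingers below 0.1 N and height (world z) of objective_red above 0.02 m and linear speed of objective_red above 0.5 m/s) or (contact force between objective_yellow and the fingers below 0.1 N and height (world z) of objective_yellow above 0.02 m and linear speed of objective_yellow above 0.5 m/s) or (contact force between objective_blue and the fingers below 0.1 N and height (world z) of objective_blue above 0.02 m and linear speed of objective_blue above 0.5 m/s)).
It fails at once if the bottle, slide box or brush is moved by more than 30 mm (distance of any of oil_bottle, slide_box, lens_brush from where it was at the start of the episode above 0.03 m).
It also fails if it takes over 102 s, if anything falls off the work surface, if the arm or the gripper's body presses on something with over 40 N, if the wrist force passes 120 N, or if a joint passes its speed limit or range.

### The arm

A 6-joint arm with a two-finger parallel gripper is mounted at the origin on the work surface. World frame = base frame: x ahead of the robot, y to its left, z up, the work surface at z = 0. Lengths are in m, angles in degrees, forces in N, time in s.
With the tool pointing down it reaches from about 0.35 to 0.875 m from the base axis. Payload 4.2 kg.
Tool frame: the origin (TCP) lies at the very end of the fingers, on their centre line; the grasp point (between the pads) lies 19 mm behind it; z points along the fingers, y is the line along which they close (so a half turn about z gives the same grasp; the last joint's range is limited). The gripper opens to 87 mm and grips with 3 to 60 N. Pads are 19 mm wide; open, the fingers measure 117 mm over their backs; the gripper's body (75 mm by 190 mm) begins 51 mm behind the grasp point.
Start: joints at [87.124, 22.042, 0.453, 0, -68.411, -14.817], TCP at [0.19, 0.595, 0.223] pointing down, gripper open.
Joint ranges: [-179.83, 179.83], [-69.29, 118.12], [-61.27, 80.66], [-181.25, 117.63], [-171.15, -9.14], [-177.46, 177.46]. Speed limits (degrees/s): [159.86, 159.86, 180, 180, 180, 180].

### API

Orientations are given as a 3x3 rotation matrix whose columns are the frame's x, y, z axes.
In Python, from station import monitor, cams, ticket gives the robot as it stands.
- The arm moves only by the tool drive_tool, never from a script. Its argument "moves" is a list of rows, each an object with "delta_pos": the shift along the tool's x, y, z in mm, a list of three; "turn": the turn about the tool's z in rad; "claw": the opening, from 0 (shut) to 1 (fully open). A call has 1 to 12 rows; each row shifts and turns the commanded pose from where the row before left it, along the tool's axes as they then stand; what a row does not reach is not made up. A row lasts 1/8 s, in which the tool goes at most 62.5 mm and 10.7 degrees, less where a joint would pass 70% of its speed; a pose out of reach is approached as far as the arm can. A call is refused whole if a number of a shift passes 62.5 or a number of a turn 0.188, either way. A call with a gripper value outside its range is refused whole. The fingers move at their own pace and stop on an object; the grip force is fixed at half the most. Time passes only in rows, so rows that do not move let the fingers close. It gives the time, the measured TCP pose, the force, the opening and the grip force at its end, in the units of the state.
- monitor.sense(): the state, without advancing time (a new reading comes with each control period).
- cams.capture(name): name is "side" or "top"; returns a dict with "color" (420x560x3 uint8, red, green, blue), "range_z" (420x560 float32, m along the optical axis (not along the pixel's ray), 0 where there is no reading), "vertical_fov" (degrees; the focal length in pixels is half the picture's height over the tangent of half this angle, whatever the lens; pixels are square), "cx", "cy" (the principal point, pixels), "dist" ([k1, k2, p1, p2, k3] as OpenCV has them; the pictures are not rectified), "extrinsics" (4x4, takes a point from camera to world coordinates). Camera axes: x right, y down, z forward; pixel columns grow to the right and rows downward; lengths in m; the calibration is good to about 2 mm. A picture is of the moment at which its call begins.
- ticket.finish_job(): hands the job in; it is judged then, once.
The state is a dict: "time_s": time; "joints": joint angles; "joint_velocities": joint speeds; "effort": joint torques, N m; "tcp_pos": TCP position; "ee_rot": TCP orientation; "wrist_force": force on the tool from outside, world axes, zero at the start; "moment": the same for the moment, N m; "gripper_width": opening from 0.0 (shut) to 1.0 (fully open); "gripper_force": force on a finger pad.
Only numpy, scipy, OpenCV 4.12 (cv2) and the standard library are available. Lean on these libraries where they do the work, as an engineer would, in place of code of your own. Each camera call takes 0.05 s, during which the arm holds its last target. There are 200 camera calls.

## Working session

There is one attempt and no reset: what is moved stays moved. The work goes in short steps, Python scripts to look and compute and a tool call to move; the robot and the scene stay as the last step left them, time stands still between calls to the robot, and variables do not carry over. Pictures are saved under pics/ and viewed, at most 14 in all, crops included, and the job is handed in when it is done.

Besides the shell and the picture viewer there is one more tool, called after "Request:" as a command line: name --argument value ..., lists and objects as JSON in quotes. drive_tool: Moves the arm, as the interface text tells. Its arguments: {"type":"object","properties":{"moves":{"type":"array","items":{"type":"object","properties":{"delta_pos":{"type":"array","items":{"type":"number"}},"turn":{"type":"number"},"claw":{"type":"number"}}}}},"required":["moves"]}

```bash
mkdir -p pics; cat > h.py <<'E'
import numpy as np, cv2
from station import monitor, cams, ticket
def cap(n,save=None):
    c=cams.capture(n)
    if save: cv2.imwrite('pics/'+save,c['color'][:,:,::-1])
    return c
def ray(c,u,v):
    f=c['color'].shape[0]/2/np.tan(np.radians(c['vertical_fov'])/2)
    K=np.array([[f,0,c['cx']],[0,f,c['cy']],[0,0,1]])
    p=cv2.undistortPoints(np.array([[[u,v]]],float),K,np.array(c['dist'],float))[0,0]
    E=np.array(c['extrinsics']); return E[:3,3],E[:3,:3]@np.array([p[0],p[1],1])
def onz(c,u,v,z):
    o,d=ray(c,u,v); return o+d*(z-o[2])/d[2]
def dep(c,u,v):
    o,d=ray(c,u,v); return o+d*c['range_z'][int(v),int(u)]
E
python3 - <<'E'
from h import *
import pickle
s=monitor.sense();print(s)
for n in('top','side'):
    c=cap(n,n+'1.png');pickle.dump(c,open(n+'.pkl','wb'));print(n,c['vertical_fov'],c['cx'],c['cy'],c['dist'],np.round(c['extrinsics'],3))
E
```

```text
{'time_s': 0.0, 'joints': array([ 8.71215005e+01,  2.20927980e+01,  3.79177390e-01, -2.98474254e-02,
       -6.84102751e+01, -1.48174206e+01]), 'joint_velocities': array([-0.02306305,  0.00349281,  0.01449513, -0.21032339,  0.05717905,
        0.01604916]), 'effort': array([ 1.44440901e-04, -3.90661812e+01,  1.87415260e+01,  4.21984613e+00,
        1.11529586e-02, -1.90670876e-04]), 'tcp_pos': array([0.18976383, 0.59486182, 0.2214318 ]), 'ee_rot': array([[ 9.52624712e-01, -3.04147673e-01, -5.92365836e-04],
       [-3.04148238e-01, -9.52622323e-01, -2.13528658e-03],
       [ 8.51415281e-05,  2.21429379e-03, -9.99997545e-01]]), 'wrist_force': array([-0.79874786, -0.47989968,  0.18885084]), 'moment': array([-0.02140763, -0.01063841,  0.07486583]), 'gripper_force': 0.0, 'gripper_width': 1.002697841654615}
top 51.636894609391916 277.0793853580035 208.2127712129156 [-0.0737069  0.         0.         0.         0.       ] [[-0.017 -0.987  0.16   0.427]
 [-1.     0.019  0.01   0.039]
 [-0.013 -0.16  -0.987  0.922]
 [ 0.     0.     0.     1.   ]]
side 53.7781539916301 282.67548269913476 207.3697086561504 [-0.08101702  0.          0.          0.          0.        ] [[-0.998 -0.051  0.027  0.522]
 [-0.055  0.715 -0.697  0.692]
 [ 0.016 -0.697 -0.717  0.713]
 [ 0.     0.     0.     1.   ]]
```

View pics/top1.png

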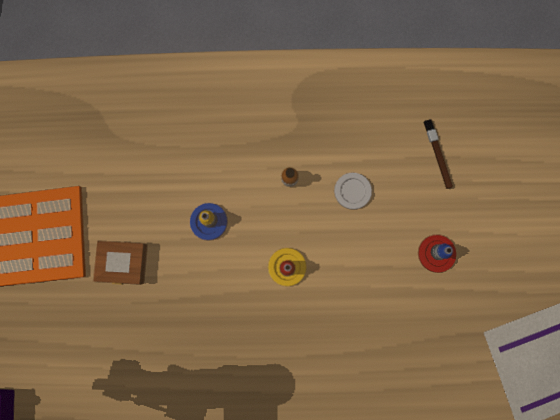

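View pics/side1.png

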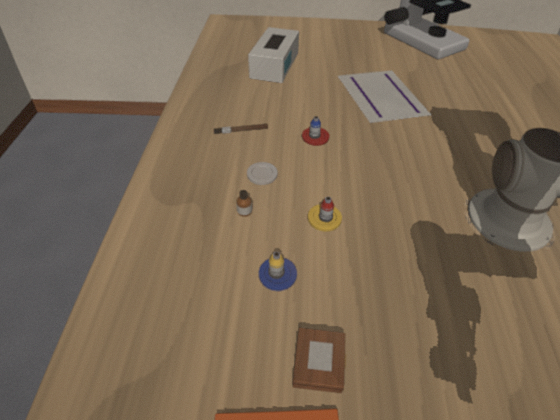

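```bash
python3 - <<'E'
from h import *
import pickle
c=pickle.load(open('top.pkl','rb'));im=c['color'][:,:,::-1]
R=[]
for (u,v) in((209,221),(287,267),(437,253),(353,190)):
    k=cv2.resize(im[v-25:v+25,u-33:u+33],None,fx=6,fy=6,interpolation=cv2.INTER_CUBIC);
    for i in range(0,66,10): cv2.putText(k,str(u-33+i),(i*6,10),0,.35,(255,255,255));cv2.line(k,(i*6+3,12),(i*6+3,18),(255,255,255))
    for i in range(0,50,10): cv2.putText(k,str(v-25+i),(0,i*6+7),0,.35,(0,255,255));cv2.line(k,(24,i*6+3),(32,i*6+3),(0,255,255))
    R.append(k)
cv2.imwrite('pics/m.png',np.vstack([np.hstack(R[:2]),np.hstack(R[2:])]))
hsv=cv2.cvtColor(im,cv2.COLOR_BGR2HSV);H,S,V=[hsv[:,:,i].astype(int) for i in range(3)]
yy,xx=np.mgrid[:420,:560]
M={'blue':((209,221),(H>105)&(H<130)&(S>120)),'yellow':((287,267),(H>20)&(H<35)&(S>180)&(V>120)),'red':((437,253),((H<6)|(H>172))&(S>150)),'spare':((353,190),(S<60)&(V>90))}
for n,((u,v),m) in M.items():
    m=m&(np.hypot(xx-u,yy-v)<26)
    l,lab,st,_=cv2.connectedComponentsWithStats(m.astype(np.uint8));m=lab==1+np.argmax(st[1:,4])
    P=np.array([onz(c,a,b,.011)[:2]*1000 for b,a in zip(*np.nonzero(m))],np.float32)
    print(n,m.sum(),cv2.minEnclosingCircle(P),(P.min(0)+P.max(0))/2,np.ptp(P,axis=0))
# noses: depth max
for n,(u,v) in {'yellowO':(206,216),'redO':(288,267),'blueO':(449,251)}.items():
    P=np.array([dep(c,a,b) for b in range(v-12,v+13) for a in range(u-14,u+15)]);
    t=P[P[:,2]>P[:,2].max()-.008];print(n,P[:,2].max(),len(t),np.median(t,axis=0),(t.min(0)+t.max(0))/2, 'bench',np.median(dep(c,u+40,v)[2]))
E
```

```text
blue 538 ((549.9844360351562, 196.04977416992188), 38.3410758972168) [550.1581  196.86255] [73.2738  74.82776]
yellow 721 ((451.4002380371094, 30.10968589782715), 39.085941314697266) [451.37415   30.927055] [76.806946 73.419495]
red 780 ((471.8543395996094, -286.3759460449219), 39.65635299682617) [ 472.6927 -286.2034] [75.924286 77.640915]
spare 1069 ((610.5361328125, -113.86405181884766), 40.16521072387695) [ 610.0532  -113.72621] [76.78418 79.79388]
yellowO 0.9219366999600752 3 [0.42682758 0.03904045 0.9219367 ] [0.42682758 0.03904045 0.9219367 ] bench -0.0006435409361900124
redO 0.9219366999600752 3 [0.42682758 0.03904045 0.9219367 ] [0.42682758 0.03904045 0.9219367 ] bench -0.0016120729556159397
blueO 0.9219366999600752 6 [0.42682758 0.03904045 0.9219367 ] [0.42682758 0.03904045 0.9219367 ] bench 0.0006201029433330341
```

View pics/m.png

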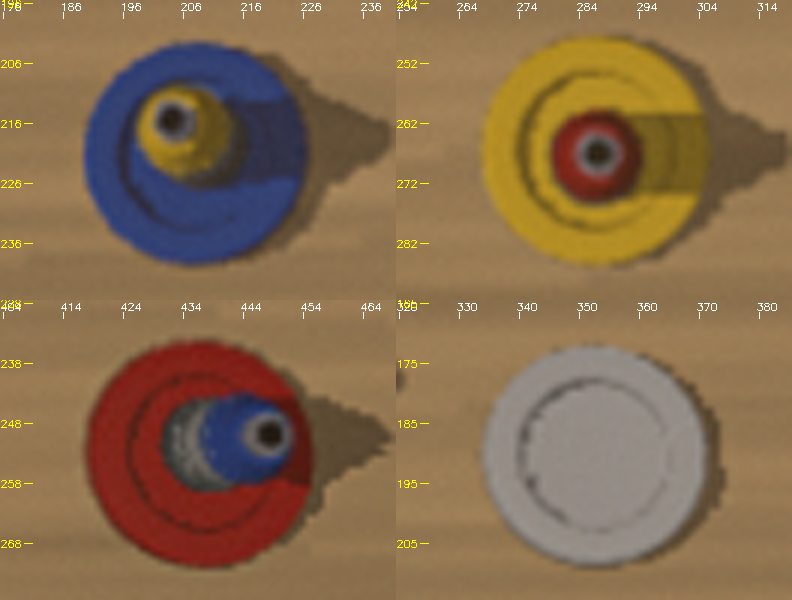

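```bash
python3 - <<'E'
from h import *
import pickle
c=pickle.load(open('top.pkl','rb'))
for n,u,v,z in(('dB',208.25,221.2,.011),('oY',204.3,215.3,.067),('dY',286.75,266.75,.011),('oR',287,267,.067),('dR',436.8,253.2,.011),('oB',448.5,249.8,.067),('dS',352.75,190.5,.011),('bottle',290,173,.065),('boxcorner',145,243,.03)):
    print(n,np.round(onz(c,u,v,z)*1000,1), np.round(dep(c,u,v)*1000,1))
s=pickle.load(open('side.pkl','rb'));im=s['color'][:,:,::-1]
R=[]
for (u,v) in((278,268),(325,211),(316,132),(262,173)):
    k=cv2.resize(im[v-25:v+25,u-33:u+33],None,fx=6,fy=6,interpolation=cv2.INTER_CUBIC);R.append(k)
cv2.imwrite('pics/m2.png',np.vstack([np.hstack(R[:2]),np.hstack(R[2:])]))
E
```

```text
dB [549.5 195.2  11. ] [543.3 187.3  57.2]
oY [554.  193.6  67. ] [553.8 193.4  68.2]
dY [450.7  30.5  11. ] [449.2  31.   67.9]
oR [448.7  30.5  67. ] [426.8  39.  921.9]
dR [ 472.1 -285.8   11. ] [ 471.  -277.7   33.9]
oB [ 475.5 -289.9   67. ] [ 475.5 -290.1   66.4]
dS [ 609.8 -114.1   11. ] [ 610.7 -114.9    6.7]
bottle [637.6  20.5  65. ] [638.1  20.4  62.9]
boxcorner [503.6 324.1  30. ] [504.2 326.3  23. ]
```

View pics/m2.png

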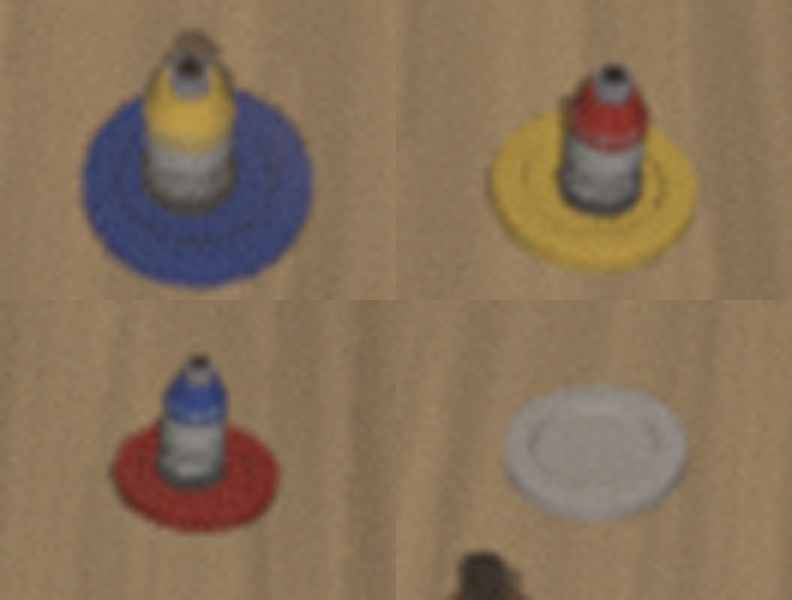

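```bash
cat >> h.py <<'E'
def go(x,y,z):
    s=monitor.sense();d=s['ee_rot'].T@(np.array([x,y,z])-s['tcp_pos']*1000)
    print('from',np.round(s['tcp_pos']*1000,1),'delta',np.round(d,1),'n>=',np.ceil(np.abs(d).max()/60),'j',np.round(s['joints']))
E
python3 - <<'E'
from h import *
import pickle
c=pickle.load(open('side.pkl','rb'))
for n,u,v,z in(('dB',277.5,273.8,.011),('oY',276,253.5,.067),('dY',324.4,216.75,.011),('oR',327.7,198,.067),('dR',315.1,135.7,.011),('oB',315.8,116.7,.067),('dS',261.7,172.8,.011)):
    print(n,np.round(onz(c,u,v,z)*1000,1), np.round(dep(c,u,v)*1000,1))
go(449,30.5,170)
E
```

```text
dB [548.  201.1  11. ] [547.6 208.6  21.8]
oY [551.9 192.3  67. ] [551.8 193.5  68.5]
dY [449.6  34.4  11. ] [450.7  44.6  21.9]
oR [447.1  29.1  67. ] [447.2  29.9  67.7]
dR [ 471.  -280.7   11. ] [ 471.2 -276.4   14. ]
oB [ 473.  -292.6   67. ] [ 473.  -292.4   67.2]
dS [ 608.4 -109.    11. ] [ 609.1 -116.     4.9]
from [189.8 594.9 221.6] delta [418.6 458.8  52.5] n>= 8.0 j [ 87.  22.   0.  -0. -68. -15.]
```

Request:
drive_tool --moves '[{"delta_pos":[42,46,5],"claw":1},{"delta_pos":[42,46,5],"claw":1},{"delta_pos":[42,46,5],"claw":1},{"delta_pos":[42,46,5],"claw":1},{"delta_pos":[42,46,5],"claw":1},{"delta_pos":[42,46,5],"claw":1},{"delta_pos":[42,46,5],"claw":1},{"delta_pos":[42,46,5],"claw":1},{"delta_pos":[42,46,5],"claw":1},{"delta_pos":[40,45,8],"claw":1},{"delta_pos":[0,0,0],"claw":1},{"delta_pos":[0,0,0],"claw":1}]'

```text
invalid input
```

```bash
python3 - <<'E'
from h import *
go(448,30,18)
print(monitor.sense()['ee_rot'].round(3))
E
```

```text
from [189.8 594.9 221.6] delta [417.8 459.3 204.5] n>= 8.0 j [ 87.  22.   0.  -0. -68. -15.]
[[ 0.953 -0.304 -0.001]
 [-0.304 -0.953 -0.002]
 [ 0.     0.002 -1.   ]]
```

Request:
drive_tool --moves '[{"delta_pos":[42,46,5],"turn":0,"claw":1},{"delta_pos":[42,46,5],"turn":0,"claw":1},{"delta_pos":[42,46,5],"turn":0,"claw":1},{"delta_pos":[42,46,5],"turn":0,"claw":1},{"delta_pos":[42,46,5],"turn":0,"claw":1},{"delta_pos":[42,46,5],"turn":0,"claw":1},{"delta_pos":[42,46,5],"turn":0,"claw":1},{"delta_pos":[42,46,5],"turn":0,"claw":1},{"delta_pos":[42,46,5],"turn":0,"claw":1},{"delta_pos":[40,45,8],"turn":0,"claw":1},{"delta_pos":[0,0,0],"turn":0,"claw":1},{"delta_pos":[0,0,0],"turn":0,"claw":1}]'

```text
time_s: 1.6
tcp_pos: [0.4484, 0.0309, 0.1693]
ee_rot: [[0.952, -0.305, -0.001], [-0.305, -0.952, -0.0], [-0.001, 0.0, -1.0]]
wrist_force: [-0.2, 0.1, -0.7]
gripper_width: 1.001
gripper_force: 0.0
```

```bash
python3 - <<'E'
from h import *
go(448,30,18)
print(monitor.sense()['ee_rot'].round(3))
E
```

```text
from [448.4  30.9 169.3] delta [ -0.    0.9 151.3] n>= 3.0 j [ 25.   8. -28.  -0. -55.  48.]
[[ 0.952 -0.305 -0.001]
 [-0.305 -0.952 -0.   ]
 [-0.001  0.    -1.   ]]
```

Request:
drive_tool --moves '[{"delta_pos":[0,1,35],"turn":0,"claw":1},{"delta_pos":[0,0,40],"turn":0,"claw":1},{"delta_pos":[0,0,35],"turn":0,"claw":1},{"delta_pos":[0,0,25],"turn":0,"claw":1},{"delta_pos":[0,0,16],"turn":0,"claw":1},{"delta_pos":[0,0,0],"turn":0,"claw":1},{"delta_pos":[0,0,0],"turn":0,"claw":0.45},{"delta_pos":[0,0,0],"turn":0,"claw":0.3},{"delta_pos":[0,0,0],"turn":0,"claw":0.3},{"delta_pos":[0,0,0],"turn":0,"claw":0.3},{"delta_pos":[0,0,0],"turn":0,"claw":0.3},{"delta_pos":[0,0,0],"turn":0,"claw":0.3}]'

```text
time_s: 3.1
tcp_pos: [0.4484, 0.0301, 0.0186]
ee_rot: [[0.953, -0.304, 0.0], [-0.304, -0.953, 0.0], [0.0, -0.0, -1.0]]
wrist_force: [-0.7, -0.4, 0.1]
gripper_width: 0.404
gripper_force: 0.0
```

Request:
drive_tool --moves '[{"delta_pos":[0,0,0],"turn":0,"claw":0.2},{"delta_pos":[0,0,0],"turn":0,"claw":0.2},{"delta_pos":[0,0,0],"turn":0,"claw":0.2},{"delta_pos":[0,0,0],"turn":0,"claw":0.2}]'

```text
time_s: 3.6
tcp_pos: [0.4483, 0.0301, 0.0185]
ee_rot: [[0.953, -0.304, -0.0], [-0.304, -0.953, -0.0], [-0.0, 0.0, -1.0]]
wrist_force: [-1.0, 0.6, 0.2]
gripper_width: 0.333
gripper_force: 30.0
```

Request:
drive_tool --moves '[{"delta_pos":[0,0,-20],"turn":0,"claw":0.2},{"delta_pos":[0,0,-40],"turn":0,"claw":0.2},{"delta_pos":[0,0,-40],"turn":0,"claw":0.2},{"delta_pos":[20,9,0],"turn":0,"claw":0.2},{"delta_pos":[40,18,0],"turn":0,"claw":0.2},{"delta_pos":[40,18,0],"turn":0,"claw":0.2},{"delta_pos":[40,18,0],"turn":0,"claw":0.2},{"delta_pos":[37,16,0],"turn":0,"claw":0.2},{"delta_pos":[20,9,0],"turn":0,"claw":0.2},{"delta_pos":[0,0,0],"turn":0,"claw":0.2},{"delta_pos":[0,0,0],"turn":0,"claw":0.2}]'

```text
time_s: 4.97
tcp_pos: [0.6082, -0.1132, 0.1177]
ee_rot: [[0.953, -0.304, -0.002], [-0.304, -0.953, 0.0], [-0.002, 0.0, -1.0]]
wrist_force: [-1.6, -0.1, -1.6]
gripper_width: 0.335
gripper_force: 30.0
```

```bash
python3 - <<'E'
from h import *
go(609.5,-113.7,18.5)
c=cap('side','s2.png')
E
```

```text
from [ 608.2 -113.2  117.7] delta [ 1.6  0.1 99.2] n>= 2.0 j [  4.  27.  -8.  -0. -55.  68.]
```

View pics/s2.png

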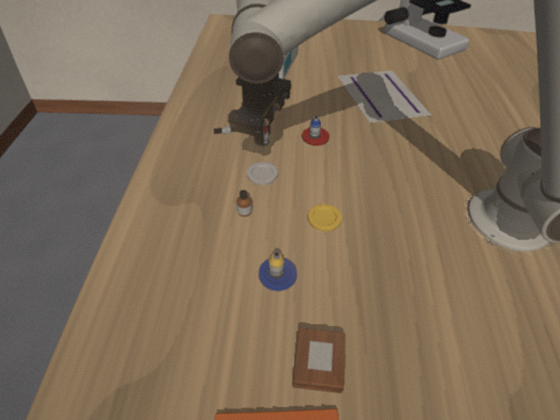

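The picture shows the red objective held upright at about (264,135), above the white dish (262,173), and the yellow dish (325,217) empty. Lowering it.

Request:
drive_tool --moves '[{"delta_pos":[1.5,0,25],"turn":0,"claw":0.2},{"delta_pos":[0,0,35],"turn":0,"claw":0.2},{"delta_pos":[0,0,22],"turn":0,"claw":0.2},{"delta_pos":[0,0,10],"turn":0,"claw":0.2},{"delta_pos":[0,0,4],"turn":0,"claw":0.2},{"delta_pos":[0,0,2.5],"turn":0,"claw":0.2},{"delta_pos":[0,0,0],"turn":0,"claw":0.2},{"delta_pos":[0,0,0],"turn":0,"claw":0.2}]'

```text
time_s: 6.02
tcp_pos: [0.6111, -0.114, 0.0207]
ee_rot: [[0.953, -0.304, 0.001], [-0.304, -0.953, 0.0], [0.001, -0.0, -1.0]]
wrist_force: [-0.1, -0.2, -1.2]
gripper_width: 0.334
gripper_force: 30.0
```

Request:
drive_tool --moves '[{"delta_pos":[0,0,1.8],"turn":0,"claw":0.2},{"delta_pos":[0,0,0],"turn":0,"claw":0.2}]'

```text
time_s: 6.28
tcp_pos: [0.6111, -0.114, 0.0186]
ee_rot: [[0.953, -0.304, 0.001], [-0.304, -0.953, -0.0], [0.001, -0.0, -1.0]]
wrist_force: [0.2, -0.2, -0.4]
gripper_width: 0.335
gripper_force: 30.0
```

Request:
drive_tool --moves '[{"delta_pos":[0,0,0],"turn":0,"claw":0.5},{"delta_pos":[0,0,0],"turn":0,"claw":0.8},{"delta_pos":[0,0,0],"turn":0,"claw":1},{"delta_pos":[0,0,0],"turn":0,"claw":1},{"delta_pos":[0,0,0],"turn":0,"claw":1},{"delta_pos":[0,0,0],"turn":0,"claw":1},{"delta_pos":[0,0,0],"turn":0,"claw":1},{"delta_pos":[0,0,-20],"turn":0,"claw":1},{"delta_pos":[0,0,-40],"turn":0,"claw":1},{"delta_pos":[0,0,-40],"turn":0,"claw":1}]'

```text
time_s: 7.52
tcp_pos: [0.6104, -0.1141, 0.1191]
ee_rot: [[0.953, -0.304, -0.001], [-0.304, -0.953, -0.0], [-0.001, 0.0, -1.0]]
wrist_force: [0.6, -0.1, 0.1]
gripper_width: 0.998
gripper_force: 0.0
```

Request:
drive_tool --moves '[{"delta_pos":[-12,-23,0],"turn":0,"claw":1},{"delta_pos":[-26,-48,0],"turn":0,"claw":1},{"delta_pos":[-26,-48,0],"turn":0,"claw":1},{"delta_pos":[-26,-48,0],"turn":0,"claw":1},{"delta_pos":[-26,-48,0],"turn":0,"claw":1},{"delta_pos":[-20,-37,0],"turn":0,"claw":1},{"delta_pos":[-12,-23,0],"turn":0,"claw":1},{"delta_pos":[0,0,0],"turn":0,"claw":1},{"delta_pos":[0,0,0],"turn":0,"claw":1}]'

```text
time_s: 8.65
tcp_pos: [0.5531, 0.1924, 0.1181]
ee_rot: [[0.953, -0.304, -0.0], [-0.304, -0.953, -0.0], [-0.0, 0.0, -1.0]]
wrist_force: [-0.3, -0.3, -0.1]
gripper_width: 1.003
gripper_force: 0.0
```

```bash
python3 - <<'E'
from h import *
go(553,193,18)
c=cap('top');k=cv2.resize(c['color'][150:290,170:480,::-1],None,fx=2.5,fy=2.5,interpolation=cv2.INTER_CUBIC)
cv2.imwrite('pics/t3.png',k)
E
```

```text
from [553.1 192.4 118.1] delta [ -0.3  -0.5 100.1] n>= 2.0 j [ 35.  24. -13.  -0. -53.  37.]
```

View pics/t3.png

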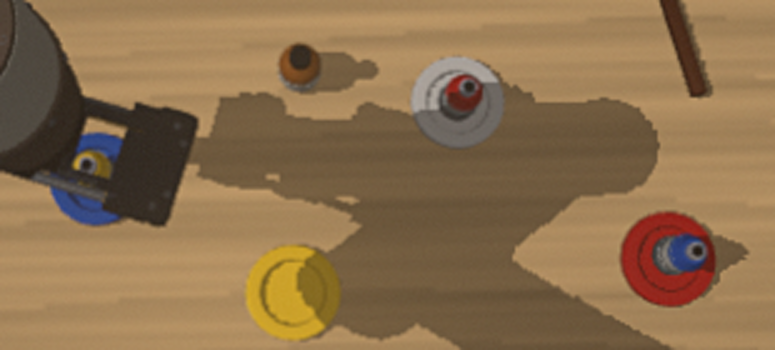

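Red stands upright in the white dish (crop 467,88), with the yellow objective between the open fingers (88,163). Grasping yellow.

Request:
drive_tool --moves '[{"delta_pos":[0,-0.5,25],"turn":0,"claw":1},{"delta_pos":[0,0,35],"turn":0,"claw":1},{"delta_pos":[0,0,25],"turn":0,"claw":1},{"delta_pos":[0,0,14.5],"turn":0,"claw":1},{"delta_pos":[0,0,0],"turn":0,"claw":0.45},{"delta_pos":[0,0,0],"turn":0,"claw":0.2},{"delta_pos":[0,0,0],"turn":0,"claw":0.2},{"delta_pos":[0,0,0],"turn":0,"claw":0.2},{"delta_pos":[0,0,0],"turn":0,"claw":0.2},{"delta_pos":[0,0,0],"turn":0,"claw":0.2},{"delta_pos":[0,0,0],"turn":0,"claw":0.2},{"delta_pos":[0,0,0],"turn":0,"claw":0.2}]'

```text
time_s: 10.2
tcp_pos: [0.5535, 0.1935, 0.0188]
ee_rot: [[0.953, -0.304, 0.0], [-0.304, -0.953, -0.0], [0.0, 0.0, -1.0]]
wrist_force: [-0.6, 0.7, 1.1]
gripper_width: 0.336
gripper_force: 30.0
```

Request:
drive_tool --moves '[{"delta_pos":[0,0,-20],"turn":0,"claw":0.2},{"delta_pos":[0,0,-40],"turn":0,"claw":0.2},{"delta_pos":[0,0,-40],"turn":0,"claw":0.2},{"delta_pos":[-5,20,0],"turn":0,"claw":0.2},{"delta_pos":[-10,38,0],"turn":0,"claw":0.2},{"delta_pos":[-10,38,0],"turn":0,"claw":0.2},{"delta_pos":[-10,38,0],"turn":0,"claw":0.2},{"delta_pos":[-9,32,0],"turn":0,"claw":0.2},{"delta_pos":[-5,20,0],"turn":0,"claw":0.2},{"delta_pos":[0,0,0],"turn":0,"claw":0.2},{"delta_pos":[0,0,0],"turn":0,"claw":0.2}]'

```text
time_s: 11.58
tcp_pos: [0.4512, 0.0317, 0.1189]
ee_rot: [[0.953, -0.304, 0.001], [-0.304, -0.953, 0.0], [0.001, -0.001, -1.0]]
wrist_force: [0.5, -0.2, -1.3]
gripper_width: 0.336
gripper_force: 30.0
```

```bash
python3 - <<'E'
from h import *
go(450.5,31,18.8)
E
```

```text
from [451.2  31.7 118.9] delta [ -0.6   1.  100.1] n>= 2.0 j [ 25.  12. -31.   0. -47.  48.]
```

Request:
drive_tool --moves '[{"delta_pos":[-0.5,1,25],"turn":0,"claw":0.2},{"delta_pos":[0,0,35],"turn":0,"claw":0.2},{"delta_pos":[0,0,22],"turn":0,"claw":0.2},{"delta_pos":[0,0,10],"turn":0,"claw":0.2},{"delta_pos":[0,0,4],"turn":0,"claw":0.2},{"delta_pos":[0,0,2.5],"turn":0,"claw":0.2},{"delta_pos":[0,0,0],"turn":0,"claw":0.2},{"delta_pos":[0,0,0],"turn":0,"claw":0.2}]'

```text
time_s: 12.58
tcp_pos: [0.4498, 0.0305, 0.0208]
ee_rot: [[0.953, -0.304, 0.001], [-0.304, -0.953, 0.001], [0.001, -0.001, -1.0]]
wrist_force: [0.1, 0.2, -1.0]
gripper_width: 0.338
gripper_force: 30.0
```

Request:
drive_tool --moves '[{"delta_pos":[0,0,1.8],"turn":0,"claw":0.2},{"delta_pos":[0,0,0],"turn":0,"claw":0.2},{"delta_pos":[0,0,0],"turn":0,"claw":0.5},{"delta_pos":[0,0,0],"turn":0,"claw":0.8},{"delta_pos":[0,0,0],"turn":0,"claw":1},{"delta_pos":[0,0,0],"turn":0,"claw":1},{"delta_pos":[0,0,0],"turn":0,"claw":1},{"delta_pos":[0,0,0],"turn":0,"claw":1},{"delta_pos":[0,0,0],"turn":0,"claw":1},{"delta_pos":[0,0,-20],"turn":0,"claw":1},{"delta_pos":[0,0,-40],"turn":0,"claw":1},{"delta_pos":[0,0,-40],"turn":0,"claw":1}]'

```text
time_s: 14.08
tcp_pos: [0.4491, 0.0302, 0.1194]
ee_rot: [[0.953, -0.304, -0.001], [-0.304, -0.953, -0.0], [-0.001, 0.001, -1.0]]
wrist_force: [0.9, 1.4, -0.3]
gripper_width: 0.998
gripper_force: 0.0
```

Request:
drive_tool --moves '[{"delta_pos":[10,24,0],"turn":0,"claw":1},{"delta_pos":[20,50,0],"turn":0,"claw":1},{"delta_pos":[20,50,0],"turn":0,"claw":1},{"delta_pos":[20,50,0],"turn":0,"claw":1},{"delta_pos":[20,50,0],"turn":0,"claw":1},{"delta_pos":[20,50,0],"turn":0,"claw":1},{"delta_pos":[11,25,0],"turn":0,"claw":1},{"delta_pos":[0,0,0],"turn":0,"claw":1},{"delta_pos":[0,0,0],"turn":0,"claw":1}]'

```text
time_s: 15.2
tcp_pos: [0.4734, -0.2907, 0.1181]
ee_rot: [[0.953, -0.304, -0.001], [-0.304, -0.953, 0.001], [-0.001, -0.0, -1.0]]
wrist_force: [-0.3, 0.5, -0.8]
gripper_width: 1.001
gripper_force: 0.0
```

```bash
python3 - <<'E'
from h import *
go(474.3,-291,18.3)
c=cap('top');k=cv2.resize(c['color'][150:290,170:480,::-1],None,fx=2.5,fy=2.5,interpolation=cv2.INTER_CUBIC)
cv2.imwrite('pics/t4.png',k)
E
```

```text
from [ 473.4 -290.7  118.1] delta [ 1.   0.  99.8] n>= 2.0 j [-15.  21. -18.  -0. -51.  87.]
```

View pics/t4.png

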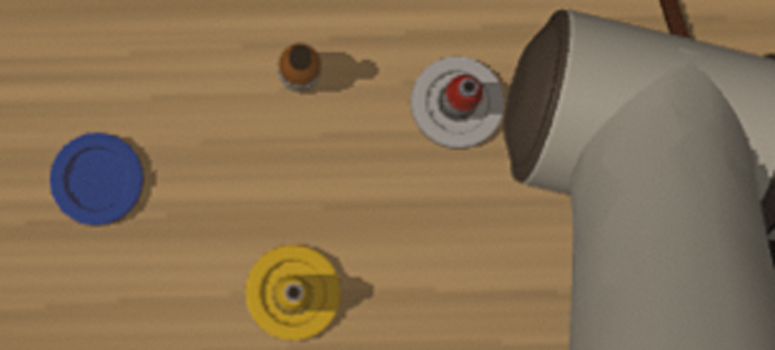

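Yellow stands centred in its dish (crop 293,292); the blue dish (97,179) is empty. Grasping blue.

Request:
drive_tool --moves '[{"delta_pos":[1,0,25],"turn":0,"claw":1},{"delta_pos":[0,0,35],"turn":0,"claw":1},{"delta_pos":[0,0,25],"turn":0,"claw":1},{"delta_pos":[0,0,14.5],"turn":0,"claw":1},{"delta_pos":[0,0,0],"turn":0,"claw":0.45},{"delta_pos":[0,0,0],"turn":0,"claw":0.2},{"delta_pos":[0,0,0],"turn":0,"claw":0.2},{"delta_pos":[0,0,0],"turn":0,"claw":0.2},{"delta_pos":[0,0,0],"turn":0,"claw":0.2},{"delta_pos":[0,0,0],"turn":0,"claw":0.2},{"delta_pos":[0,0,0],"turn":0,"claw":0.2},{"delta_pos":[0,0,0],"turn":0,"claw":0.2}]'

```text
time_s: 16.75
tcp_pos: [0.4749, -0.2916, 0.019]
ee_rot: [[0.953, -0.304, 0.0], [-0.304, -0.953, -0.0], [0.0, 0.0, -1.0]]
wrist_force: [-0.0, -0.4, 0.6]
gripper_width: 0.334
gripper_force: 30.0
```

Request:
drive_tool --moves '[{"delta_pos":[0,0,-20],"turn":0,"claw":0.2},{"delta_pos":[0,0,-40],"turn":0,"claw":0.2},{"delta_pos":[0,0,-40],"turn":0,"claw":0.2},{"delta_pos":[-4,-24,0],"turn":0,"claw":0.2},{"delta_pos":[-7,-44,0],"turn":0,"claw":0.2},{"delta_pos":[-7,-44,0],"turn":0,"claw":0.2},{"delta_pos":[-7,-44,0],"turn":0,"claw":0.2},{"delta_pos":[-7,-44,0],"turn":0,"claw":0.2},{"delta_pos":[-7,-44,0],"turn":0,"claw":0.2}]'

```text
time_s: 17.88
tcp_pos: [0.5113, -0.0459, 0.1185]
ee_rot: [[0.953, -0.304, -0.001], [-0.304, -0.953, -0.0], [-0.001, 0.0, -1.0]]
wrist_force: [0.1, 0.1, -1.2]
gripper_width: 0.336
gripper_force: 30.0
```

Request:
drive_tool --moves '[{"delta_pos":[-7,-44,0],"turn":0,"claw":0.2},{"delta_pos":[-7,-44,0],"turn":0,"claw":0.2},{"delta_pos":[-7,-44,0],"turn":0,"claw":0.2},{"delta_pos":[-7,-44,0],"turn":0,"claw":0.2},{"delta_pos":[-6,-43,0],"turn":0,"claw":0.2},{"delta_pos":[-4,-24,0],"turn":0,"claw":0.2},{"delta_pos":[0,0,0],"turn":0,"claw":0.2},{"delta_pos":[0,0,0],"turn":0,"claw":0.2}]'

```text
time_s: 18.88
tcp_pos: [0.5488, 0.1948, 0.1185]
ee_rot: [[0.952, -0.305, -0.002], [-0.305, -0.952, -0.001], [-0.001, 0.001, -1.0]]
wrist_force: [0.7, -0.0, -2.6]
gripper_width: 0.338
gripper_force: 30.0
```

```bash
python3 - <<'E'
from h import *
go(549.3,195.8,18.9)
E
```

```text
from [548.8 194.8 118.5] delta [ 0.3 -1.2 99.6] n>= 2.0 j [ 35.  23. -14.  -0. -53.  37.]
```

Request:
drive_tool --moves '[{"delta_pos":[0,-1,25],"turn":0,"claw":0.2},{"delta_pos":[0,0,35],"turn":0,"claw":0.2},{"delta_pos":[0,0,22],"turn":0,"claw":0.2},{"delta_pos":[0,0,10],"turn":0,"claw":0.2},{"delta_pos":[0,0,4],"turn":0,"claw":0.2},{"delta_pos":[0,0,2],"turn":0,"claw":0.2},{"delta_pos":[0,0,0],"turn":0,"claw":0.2},{"delta_pos":[0,0,0],"turn":0,"claw":0.2}]'

```text
time_s: 19.88
tcp_pos: [0.5501, 0.197, 0.0216]
ee_rot: [[0.953, -0.304, 0.001], [-0.304, -0.953, 0.001], [0.001, -0.001, -1.0]]
wrist_force: [0.4, -0.3, -1.1]
gripper_width: 0.337
gripper_force: 30.0
```

Request:
drive_tool --moves '[{"delta_pos":[0,0,2.4],"turn":0,"claw":0.2},{"delta_pos":[0,0,0],"turn":0,"claw":0.2},{"delta_pos":[0,0,0],"turn":0,"claw":0.5},{"delta_pos":[0,0,0],"turn":0,"claw":0.8},{"delta_pos":[0,0,0],"turn":0,"claw":1},{"delta_pos":[0,0,0],"turn":0,"claw":1},{"delta_pos":[0,0,0],"turn":0,"claw":1},{"delta_pos":[0,0,0],"turn":0,"claw":1},{"delta_pos":[0,0,0],"turn":0,"claw":1},{"delta_pos":[0,0,-20],"turn":0,"claw":1},{"delta_pos":[0,0,-40],"turn":0,"claw":1},{"delta_pos":[0,0,-40],"turn":0,"claw":1}]'

```text
time_s: 21.38
tcp_pos: [0.5495, 0.1965, 0.1194]
ee_rot: [[0.953, -0.304, -0.001], [-0.304, -0.953, -0.001], [-0.0, 0.001, -1.0]]
wrist_force: [-0.2, 0.4, -0.8]
gripper_width: 1.001
gripper_force: 0.0
```

Request:
drive_tool --moves '[{"delta_pos":[13,24,0],"turn":0,"claw":1},{"delta_pos":[26,48,0],"turn":0,"claw":1},{"delta_pos":[26,48,0],"turn":0,"claw":1},{"delta_pos":[26,48,0],"turn":0,"claw":1},{"delta_pos":[26,48,0],"turn":0,"claw":1},{"delta_pos":[22,38,0],"turn":0,"claw":1},{"delta_pos":[13,24,0],"turn":0,"claw":1},{"delta_pos":[0,0,0],"turn":0,"claw":1},{"delta_pos":[0,0,0],"turn":0,"claw":1}]'

```text
time_s: 22.5
tcp_pos: [0.6098, -0.114, 0.1184]
ee_rot: [[0.953, -0.304, -0.0], [-0.304, -0.953, 0.0], [-0.0, -0.0, -1.0]]
wrist_force: [0.1, 0.4, -0.4]
gripper_width: 1.0
gripper_force: 0.0
```

```bash
python3 - <<'E'
from h import *
go(610.7,-114,18.3)
c=cap('top');k=cv2.resize(c['color'][150:290,170:480,::-1],None,fx=2.5,fy=2.5,interpolation=cv2.INTER_CUBIC)
cv2.imwrite('pics/t5.png',k)
E
```

```text
from [ 609.8 -114.   118.4] delta [  0.9  -0.3 100.1] n>= 2.0 j [  4.  27.  -8.  -0. -55.  68.]
```

View pics/t5.png

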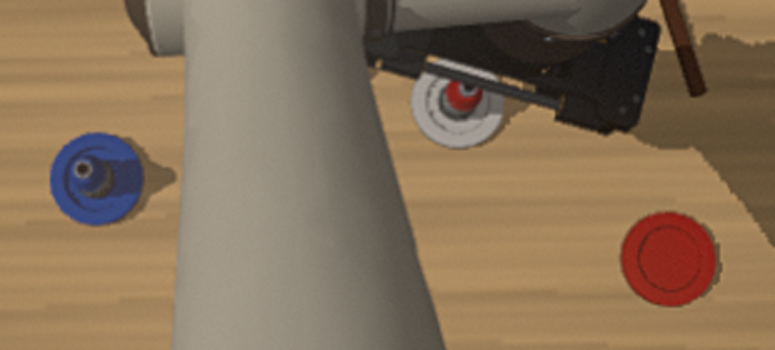

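Blue stands in its dish (nose at crop 83,170); red is still upright in the white dish (467,88), and the red dish (669,259) is empty. Grasping red.

Request:
drive_tool --moves '[{"delta_pos":[1,0,25],"turn":0,"claw":1},{"delta_pos":[0,0,35],"turn":0,"claw":1},{"delta_pos":[0,0,25],"turn":0,"claw":1},{"delta_pos":[0,0,14.5],"turn":0,"claw":1},{"delta_pos":[0,0,0],"turn":0,"claw":0.45},{"delta_pos":[0,0,0],"turn":0,"claw":0.2},{"delta_pos":[0,0,0],"turn":0,"claw":0.2},{"delta_pos":[0,0,0],"turn":0,"claw":0.2},{"delta_pos":[0,0,0],"turn":0,"claw":0.2},{"delta_pos":[0,0,0],"turn":0,"claw":0.2},{"delta_pos":[0,0,0],"turn":0,"claw":0.2},{"delta_pos":[0,0,0],"turn":0,"claw":0.2}]'

```text
time_s: 24.05
tcp_pos: [0.6111, -0.1147, 0.0191]
ee_rot: [[0.953, -0.304, 0.0], [-0.304, -0.953, -0.0], [0.0, 0.0, -1.0]]
wrist_force: [-0.6, 0.0, -0.3]
gripper_width: 0.336
gripper_force: 30.0
```

Request:
drive_tool --moves '[{"delta_pos":[0,0,-20],"turn":0,"claw":0.2},{"delta_pos":[0,0,-40],"turn":0,"claw":0.2},{"delta_pos":[0,0,-40],"turn":0,"claw":0.2},{"delta_pos":[-8,21,0],"turn":0,"claw":0.2},{"delta_pos":[-16,41,0],"turn":0,"claw":0.2},{"delta_pos":[-16,41,0],"turn":0,"claw":0.2},{"delta_pos":[-16,41,0],"turn":0,"claw":0.2},{"delta_pos":[-16,40,0],"turn":0,"claw":0.2},{"delta_pos":[-9,21,0],"turn":0,"claw":0.2},{"delta_pos":[0,0,0],"turn":0,"claw":0.2},{"delta_pos":[0,0,0],"turn":0,"claw":0.2}]'

```text
time_s: 25.42
tcp_pos: [0.471, -0.2851, 0.1182]
ee_rot: [[0.953, -0.304, -0.001], [-0.304, -0.953, 0.001], [-0.002, -0.0, -1.0]]
wrist_force: [0.8, 0.8, -2.0]
gripper_width: 0.336
gripper_force: 30.0
```

```bash
python3 - <<'E'
from h import *
go(471.8,-285.6,19)
E
```

```text
from [ 471.  -285.1  118.2] delta [ 1.1  0.2 99.2] n>= 2.0 j [-14.  21. -18.  -0. -51.  87.]
```

Request:
drive_tool --moves '[{"delta_pos":[1,0,25],"turn":0,"claw":0.2},{"delta_pos":[0,0,35],"turn":0,"claw":0.2},{"delta_pos":[0,0,22],"turn":0,"claw":0.2},{"delta_pos":[0,0,10],"turn":0,"claw":0.2},{"delta_pos":[0,0,4],"turn":0,"claw":0.2},{"delta_pos":[0,0,2],"turn":0,"claw":0.2},{"delta_pos":[0,0,0],"turn":0,"claw":0.2},{"delta_pos":[0,0,0],"turn":0,"claw":0.2}]'

```text
time_s: 26.42
tcp_pos: [0.4729, -0.2858, 0.0217]
ee_rot: [[0.953, -0.304, 0.001], [-0.304, -0.953, -0.0], [0.001, -0.0, -1.0]]
wrist_force: [0.2, -0.5, -2.0]
gripper_width: 0.333
gripper_force: 30.0
```

Request:
drive_tool --moves '[{"delta_pos":[0,0,2.4],"turn":0,"claw":0.2},{"delta_pos":[0,0,0],"turn":0,"claw":0.2},{"delta_pos":[0,0,0],"turn":0,"claw":0.5},{"delta_pos":[0,0,0],"turn":0,"claw":0.8},{"delta_pos":[0,0,0],"turn":0,"claw":1},{"delta_pos":[0,0,0],"turn":0,"claw":1},{"delta_pos":[0,0,0],"turn":0,"claw":1},{"delta_pos":[0,0,0],"turn":0,"claw":1},{"delta_pos":[0,0,0],"turn":0,"claw":1},{"delta_pos":[0,0,-20],"turn":0,"claw":1},{"delta_pos":[0,0,-40],"turn":0,"claw":1},{"delta_pos":[0,0,-40],"turn":0,"claw":1}]'

```text
time_s: 27.92
tcp_pos: [0.4722, -0.2856, 0.1195]
ee_rot: [[0.953, -0.304, -0.001], [-0.304, -0.953, 0.0], [-0.001, 0.0, -1.0]]
wrist_force: [0.6, -0.6, 0.0]
gripper_width: 1.003
gripper_force: 0.0
```

Request:
drive_tool --moves '[{"delta_pos":[-10,-25,-20],"turn":0,"claw":1},{"delta_pos":[-20,-50,-20],"turn":0,"claw":1},{"delta_pos":[-20,-50,-20],"turn":0,"claw":1},{"delta_pos":[-10,-25,-10],"turn":0,"claw":1},{"delta_pos":[0,0,0],"turn":0,"claw":1},{"delta_pos":[0,0,0],"turn":0,"claw":1}]'

```text
time_s: 28.68
tcp_pos: [0.4607, -0.1248, 0.1883]
ee_rot: [[0.953, -0.304, -0.001], [-0.304, -0.953, 0.0], [-0.001, 0.0, -1.0]]
wrist_force: [0.6, 0.1, -0.8]
gripper_width: 1.002
gripper_force: 0.0
```

```bash
python3 - <<'E'
from h import *
cap('side','s6.png');c=cap('top','t6.png')
E
```

```text
(no output)
```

View pics/s6.png

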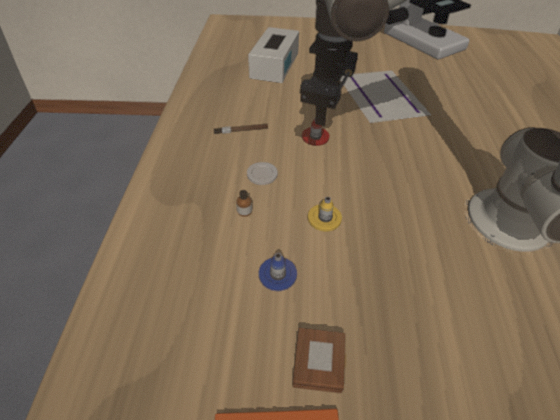

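View pics/t6.png

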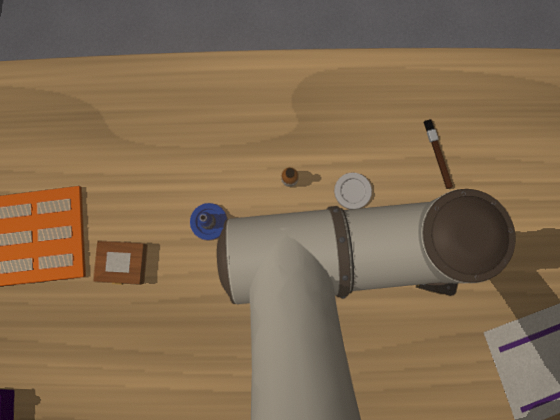

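Side view: yellow (326,211) and blue (278,267) stand in their own dishes, the white dish is empty and the bystanders are in place; the gripper hides red's top. I'll move clear for one last check.

Request:
drive_tool --moves '[{"delta_pos":[-10,-30,0],"turn":0,"claw":1},{"delta_pos":[-20,-55,0],"turn":0,"claw":1},{"delta_pos":[-20,-55,0],"turn":0,"claw":1},{"delta_pos":[-20,-55,0],"turn":0,"claw":1},{"delta_pos":[-20,-55,0],"turn":0,"claw":1},{"delta_pos":[-10,-30,0],"turn":0,"claw":1},{"delta_pos":[0,0,0],"turn":0,"claw":1},{"delta_pos":[0,0,0],"turn":0,"claw":1}]'

```text
time_s: 29.78
tcp_pos: [0.4507, 0.1716, 0.188]
ee_rot: [[0.952, -0.305, -0.001], [-0.305, -0.952, -0.001], [-0.001, 0.001, -1.0]]
wrist_force: [-0.5, 0.0, 1.4]
gripper_width: 0.998
gripper_force: 0.0
```

```bash
python3 - <<'E'
from h import *
c=cap('side');a=c['color'][90:300,200:400,::-1];t=cap('top')['color'][150:290,400:480,::-1]
a=cv2.resize(a,None,fx=2.5,fy=2.5,interpolation=cv2.INTER_CUBIC);t=cv2.resize(t,(300,525),interpolation=cv2.INTER_CUBIC)
cv2.imwrite('pics/f.png',np.hstack([a,t]))
E
```

```text
(no output)
```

View pics/f.png

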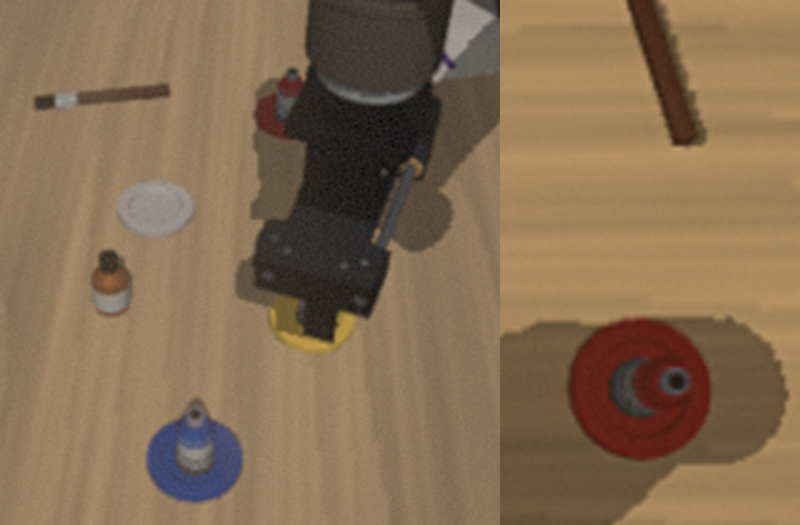

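Red stands upright in the red dish (top crop 675,381; side crop 290,90), the white dish (155,208) is empty, and blue (195,440) stands in its own dish.

```bash
python3 -c "
from station import ticket
print(ticket.finish_job())"
```

```text
the job is handed in; nothing more can be done
None
```

All three objectives now stand upright in the dishes of their own colour, the white dish is empty, the bottle, box and brush were not touched, and the job is handed in; the hand-in returned no verdict.

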